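# Unlock the tool chest under the copper ridge cap

## Task

The folded copper ridge cap has been stood over the lock on top of the red tool chest: hang it over the steel bar so that it straddles the bar and hangs there by itself. Then take the key out of its wooden block, work it down into the lock past the sticky wafers until it is fully home, turn it a quarter turn clockwise (seen from above) and finish while still holding it turned against its spring, so that the drawers stay released. Do not knock the other things about.

Things in the scene. Friction and masses are not known exactly. Their poses are not given: they have to be found in the camera images.
- ridge_cap: Copper ridge cap, 0.22 kg: sheet folded to an upside-down V, 110 mm long, 103 mm across the feet, 65 mm high to the fold; flanges 80 by 3 mm, 40 degrees off vertical. An upright seam (see cap_seam) stands on the fold. Origin between the feet at their lower edges; x along the fold, z up. At first it stands on the chest's top over the lock, hiding it.
- cap_apex (a point): The inside of the cap's fold, 60 mm above its origin, axes as the cap's. With the cap hanging on the bar this point lies about 9 mm above the bar's axis.
- cap_seam (a point): Middle of the top edge of the cap's upright seam, 87 mm above the cap's origin, axes as the cap's. The seam is 8 mm thick (y) and 70 mm long (x); its flat sides are free for 22 mm below this edge: pinch it from above across its thickness.
- bar: Fixed level round steel bar, 12 mm thick, on two upright posts (140 mm high, 16 mm thick, round feet of 60 mm) 260 mm apart, to the robot's left, running roughly away from the robot. Origin on the table below the bar's middle; x along the bar, z up.
- bar_mid (a point): Middle of the bar on its axis, 130 mm above the table; x along the bar.
- chest: Red steel tool chest, fixed, 240 mm deep (x), 340 mm wide (y), 100 mm high. Origin centred under it; x points from the drawer front (towards the robot) to the back. On its top, 40 mm from the middle towards the front (-x) and 40 mm towards +y, stands a steel lock case 48 mm (x) by 36 mm (y) by 28 mm high with an upright keyway.
- lock_mouth (a point): Centre of the keyhole in the top face of the lock case, 128 mm above the table, axes as the chest's. The hole's long side runs along x: 29 by 14 mm through a top plate 6 mm thick. A key in it can be turned some 0.34 rad either way, but no further until it is fully home, when its bit is below the plate.
- lock_bottom (a point): Bottom of the keyway, 28 mm straight below the mouth. Above it lie two sticky wafers (tops 7 and 12 mm below the mouth), then the cylinder (16.6 mm), each with a 7.4 mm slot. The cylinder's slot lies along x; each wafer is stuck 0.24 to 0.32 rad off, one each way. The key stops on a wafer: wiggle it about its axis under some 5 N until it drops past near the wafer's angle.
- key: Key, upright in its block at first, 0.06 kg. From below: flat steel bit 26 (x) by 5 (y) by 19 mm high, round 6 mm shank up to 32 mm, flat black head 32 (x) by 9 (y) mm from 32 to 62 mm. Origin at the middle of the bit's lower end; z up. Same either way round. Fully home its origin is 26 to 28 mm below the lock's mouth and the head clears the lock case by 4 mm.
- key_head (a point): Middle of the key's head, 47 mm above the key's origin, axes as the key's: pinch the head from above across its 9 mm thickness (y).
- key_block: Wooden block, fixed, 90 mm (x) by 60 mm (y) by 50 mm high, with one upright slot 30 by 9 mm (long side along x), 30 mm deep, in which the key stands, its head 2 mm above the block. Origin centred on its underside.
- cylinder (a joint): Angle of the lock's cylinder in rad: 0 locked (as the keyhole), growing clockwise seen from above, a quarter turn is 1.57, stop at 1.65. A spring turns it back (0.08 N m per rad, plus about 0.2 N m of friction with the wafers), so it must be held.
- jar: Small jar, 48 mm wide, 65 mm high, on the chest's top, a bystander: leave it where it is. Origin at its underside.
- spool: Aluminium ring, 50 mm wide, 30 mm high, on the chest's top, a bystander: leave it where it is. Origin at its underside.
- finial: Turned copper finial, 60 mm wide, 110 mm high, on the table, a bystander: leave it where it is. Origin at its underside.
- rivet_tin: Tin, 40 mm wide, 45 mm high, on the table, a bystander: leave it where it is. Origin at its underside.
- mug: White mug, 80 mm wide, 90 mm high, on the table, a bystander: leave it where it is. Origin at its underside.
- hammer: Hammer lying on the table, a bystander: leave it where it is. Origin at its underside.
- screwdriver: Screwdriver lying on the table, a bystander: leave it where it is. Origin at its underside.
There are look-alikes about, which are no part of the job. What is shaped like the ridge_cap but purple is not meant.

How it is judged (in metres and radians):
On the way, in this order (a step that is already met when the one before it is completed fails the run):
1. the ridge cap hangs over the bar by itself, let go (x of cap_apex in the frame of bar_mid between -0.065 and 0.065 m and y of cap_apex in the frame of bar_mid between -0.012 and 0.012 m and z of cap_apex in the frame of bar_mid between 0.002 and 0.018 m and angle between the x axis of ridge_cap and the x axis of bar, either way round below 0.3 rad and angle between ridge_cap's own z axis and vertical below 0.35 rad and contact force between ridge_cap and bar above 0.5 N and contact force between ridge_cap and the fingers below 0.1 N and linear speed of ridge_cap below 0.05 m/s), for 0.3 s.
2. the key is fully home in the lock, not yet turned (horizontal distance between key and lock_mouth below 0.004 m and z of key in the frame of lock_mouth below -0.0245 m and angle between key's own z axis and vertical below 0.15 rad and value of joint cylinder below 0.5 rad), for 0.1 s.
3. the key has been turned a quarter clockwise (horizontal distance between key and lock_mouth below 0.004 m and z of key in the frame of lock_mouth below -0.0245 m and angle between key's own z axis and vertical below 0.15 rad and value of joint cylinder above 1.4 rad), for 0.2 s.
At the end, for the whole second after the job is handed in: Cap let go and hanging on the bar: fold within 12 mm sideways and 2 to 18 mm above its axis, 65 mm of its middle, 0.3 rad of its direction. Key upright, its lower end over 24.5 mm below the mouth, within 4 mm of centre, held by the fingers (2 N), cylinder beyond 1.4 rad (all of step 1 and all of step 3 and contact force between key and the fingers above 2 N); the arm keeps its last pose, push and grip.
It fails at once if a bystander is knocked away (moved over 40 mm) (distance of any of jar, spool, finial, rivet_tin, mug, hammer, screwdriver from where it was at the start of the episode above 0.04 m).
It also fails if it takes over 67 s, if anything falls off the work surface, if the arm or the gripper's body presses on something with over 40 N, if the wrist force passes 120 N, or if a joint passes its speed limit or range.

## Robot

A 6-joint arm with a two-finger parallel gripper is mounted at the origin on the work surface. World frame = base frame: x ahead of the robot, y to its left, z up, the work surface at z = 0. Lengths are in mm, angles in rad, forces in N, time in s.
With the tool pointing down it reaches from about 350 to 975 mm from the base axis. Payload 7.1 kg.
Tool frame: the origin (TCP) lies at the very end of the fingers, on their centre line; the grasp point (between the pads) lies tcp_to_grasp behind it (tcp_to_grasp is the distance from the TCP to the grasp point, in mm); z points along the fingers, x is the direction in which the jaws open and shut, and the axes are right-handed (so a half turn about z gives the same grasp; the last joint's range is limited). The gripper opens to 88 mm and grips with 3 to 60 N. Pads are 20 mm wide; open, the fingers measure 115 mm over their backs; the gripper's body (75 mm by 178 mm) begins 61 mm behind the grasp point.
Start: joints at [1.249, 0.423, 1.63, -0, 1.089, -0.019], TCP at [186.339, 596.559, 222.675] pointing down, gripper open.
Joint ranges: [-3, 3], [-0.9, 2.11], [0.09, 2.58], [-1.31, 4.45], [0.11, 2.69], [-2.54, 2.54]. Speed limits (rad/s): [2.39, 2.39, 3.01, 3.14, 3.14, 3.14].

## Interface

Orientations are given as a rotation vector (axis times angle).
In Python, from workcell import get_obs, get_image, close_job, recognise, mark_of, tcp_to_grasp gives the robot as it stands. The module is installed in compiled form; this text tells all that it offers.
- The arm moves only by the tool move_arm, never from a script. Its argument "motion" is a list of rows, each a list of 7 numbers: the shift along the world's x, y, z in mm, then the turn, a rotation vector about the world's x, y, z in rad, then the finger opening in mm, from 0 to 87.8. A call has 1 to 5 rows; each row is the pose to reach, as a shift and turn from the pose commanded when the call began; what a row does not reach only later rows make up. A row lasts 1/12 s, in which the tool goes at most 41.7 mm and 7.16 degrees, less where a joint would pass 70% of its speed; a pose out of reach is approached as far as the arm can. A call with a gripper value outside its range is refused whole. The fingers move at their own pace and stop on an object; the grip force is fixed at half the most. Time passes only in rows, so rows that repeat a pose let the fingers close. It gives the time, the measured TCP pose, the force and the opening at its end, in the units of the state.
- get_obs(): the state, without advancing time (a new reading comes with each control period).
- get_image(name): name is "scene" or "top"; returns a dict with "color" (420x560x3 uint8, red, green, blue), "mtx" (3x3 intrinsics, pixels), "camera_from_world" (4x4, takes a point from world to camera coordinates). Camera axes: x right, y up, looking along -z (the intrinsics and any distortion apply to the point x, -y, -z); pixel columns grow to the right and rows downward; lengths in mm; the calibration is good to about 2 mm. A picture is of the moment at which its call begins. There is no depth.
- close_job(): hands the job in, once; it reports no verdict.
Trained networks look in a picture, given as the dict that the camera call returned (one of the last four; its "shot" number tells which), for a name from the list of things; names that differ only in an ending like _2 or _b are one class to them, and where a whole thing is asked for, a point or a joint stands for the part that bears it (a point fixed in the world has none). Each returns a list of dicts, best first, with "p" (0 to 1); they miss things now and then, are a little off and sometimes report something else, mostly with a low value. They report only what shows in the picture. A call takes as long as a camera call. They do not tell look-alikes from the thing itself.
- recognise(picture, label): "bbox" ([centre column, centre row, width, height] in pixels, round what is visible of it).
- mark_of(picture, label): "location" ([row, column] in pixels: a listed point, or the origin of a listed thing).
The state is a dict: "t": time; "qpos": joint angles; "qvel": joint speeds; "joint_torque": joint torques, N m; "ee_pos": TCP position; "orientation": TCP orientation; "ft_force": force on the tool from outside, world axes, zero at the start; "moment": the same for the moment, N m; "width": finger opening in mm.
Only numpy, scipy, OpenCV 4.12 (cv2) and the standard library are available. Lean on these libraries where they do the work, as an engineer would, in place of code of your own. Each camera call takes 0.05 s, during which the arm holds its last target. There are 200 camera calls.

## Working session

There is one attempt and no reset: what is moved stays moved. The work goes in short steps, Python scripts to look and compute and a tool call to move; the robot and the scene stay as the last step left them, time stands still between calls to the robot, and variables do not carry over. Pictures are saved under pics/ and viewed, about 8 in all and at most 12, crops included, and the job is handed in when it is done.

Besides the shell and the picture viewer there is one more tool, called after ">>>" as name(argument=value, ...) on one line, values as JSON. move_arm: Moves the arm, as the interface text tells. Its arguments: {"type":"object","properties":{"motion":{"type":"array"}},"required":["motion"]}

```bash
mkdir -p pics; cat > h.py <<'E'
import numpy as np, cv2
from workcell import *
def ray(im,row,col):
    K=np.array(im["mtx"],float);T=np.array(im["camera_from_world"],float)
    d=np.linalg.inv(K)@[col,row,1.]; d=np.array([d[0],-d[1],-d[2]])
    R=T[:3,:3]; return -R.T@T[:3,3], R.T@d
def at_z(im,row,col,z):
    o,d=ray(im,row,col); return o+d*(z-o[2])/d[2]
def proj(im,p):
    K=np.array(im["mtx"],float);T=np.array(im["camera_from_world"],float)
    c=T[:3,:3]@np.asarray(p,float)+T[:3,3]; u=K@[c[0],-c[1],-c[2]]; return u[:2]/u[2]  # col,row
def tri(a,b):
    (o1,d1),(o2,d2)=a,b
    A=np.stack([d1,-d2],1); s=np.linalg.lstsq(A,o2-o1,rcond=None)[0]
    p,q=o1+d1*s[0],o2+d2*s[1]; return (p+q)/2, np.linalg.norm(p-q)
def save(im,name,crop=None,k=1):
    c=im["color"][...,::-1]
    if crop: r0,r1,c0,c1=crop; c=c[r0:r1,c0:c1]
    cv2.imwrite("pics/"+name,cv2.resize(c,None,fx=k,fy=k,interpolation=cv2.INTER_CUBIC))
E
python3 - <<'E'
from h import *
np.set_printoptions(precision=1,suppress=True)
S=get_image("scene");T=get_image("top")
print(S.keys(), tcp_to_grasp, get_obs())
cv2.imwrite("pics/a.png",np.vstack([S["color"],T["color"]])[...,::-1][:, :])
save(S,"s.png",k=1.4);save(T,"t.png",k=1.4)
for l in ["cap_seam","cap_apex","ridge_cap","bar_mid","lock_mouth","key_head","key","key_block","chest","jar","spool"]:
    for n,im in(("S",S),("T",T)):
        print(l,n,[(np.round(m["location"],1).tolist(),round(m["p"],2)) for m in mark_of(im,l)[:4]])
for n,im in(("S",S),("T",T)): print(n,ray(im,210,280))
E
```

```text
dict_keys(['color', 'mtx', 'camera_from_world', 'shot']) 18.700000000000003 {'t': 0.1, 'qpos': array([ 1.2,  0.4,  1.6, -0. ,  1.1, -0. ]), 'qvel': array([ 0., -0., -0., -0., -0., -0.]), 'joint_torque': array([  0. , -54.6, -27.4,   0.1,   0. ,  -0. ]), 'ee_pos': array([186.2, 596.1, 222. ]), 'orientation': array([ 2.5,  1.9, -0. ]), 'ft_force': array([-0.5, -1. , -0.8]), 'moment': array([0. , 0.1, 0. ]), 'width': 87.41444379863086}
cap_seam S [([174.5, 305.1], 0.98), ([189.3, 235.6], 0.77), ([194.3, 115.4], 0.67), ([244.9, 346.9], 0.66)]
cap_seam T [([188.1, 314.0], 0.98), ([166.8, 408.1], 0.9), ([260.4, 277.5], 0.62), ([185.1, 356.7], 0.5)]
cap_apex S [([194.0, 238.0], 0.91), ([222.4, 172.8], 0.75), ([200.3, 117.6], 0.72), ([182.5, 308.6], 0.71)]
cap_apex T [([189.9, 314.2], 0.92), ([166.1, 406.9], 0.92), ([259.2, 277.9], 0.7)]
ridge_cap S [([195.1, 303.9], 0.93), ([208.5, 237.0], 0.89), ([215.4, 124.6], 0.69), ([236.5, 352.0], 0.19)]
ridge_cap T [([168.0, 404.2], 0.89), ([255.9, 279.1], 0.88), ([190.7, 310.2], 0.82)]
bar_mid S [([269.4, 421.9], 0.67), ([197.7, 190.6], 0.36)]
bar_mid T [([200.4, 160.9], 0.94)]
lock_mouth S [([205.2, 234.9], 0.57)]
lock_mouth T [([189.4, 313.2], 0.9)]
key_head S [([230.4, 349.0], 0.36), ([207.2, 235.1], 0.33), ([206.1, 237.1], 0.18)]
key_head T [([226.5, 221.9], 0.49)]
key S [([238.3, 348.0], 0.39)]
key T [([226.9, 220.9], 0.61)]
key_block S [([244.1, 346.4], 0.96)]
key_block T [([227.4, 225.4], 0.74), ([163.8, 350.0], 0.51)]
chest S [([236.6, 220.8], 0.84), ([207.4, 235.6], 0.73), ([221.4, 174.5], 0.65)]
chest T [([185.0, 320.2], 0.71)]
jar S [([222.3, 170.6], 0.79), ([240.1, 346.1], 0.22)]
jar T [([162.3, 347.6], 0.74)]
spool S [([196.7, 191.0], 0.72)]
spool T [([187.8, 353.5], 0.45)]
S (array([1209.1,  289.9, 1106.7]), array([-0.6, -0.3, -0.8]))
T (array([ 326.6,  -58.1, 1472.4]), array([ 0.1,  0. , -1. ]))
```

View pics/s.png

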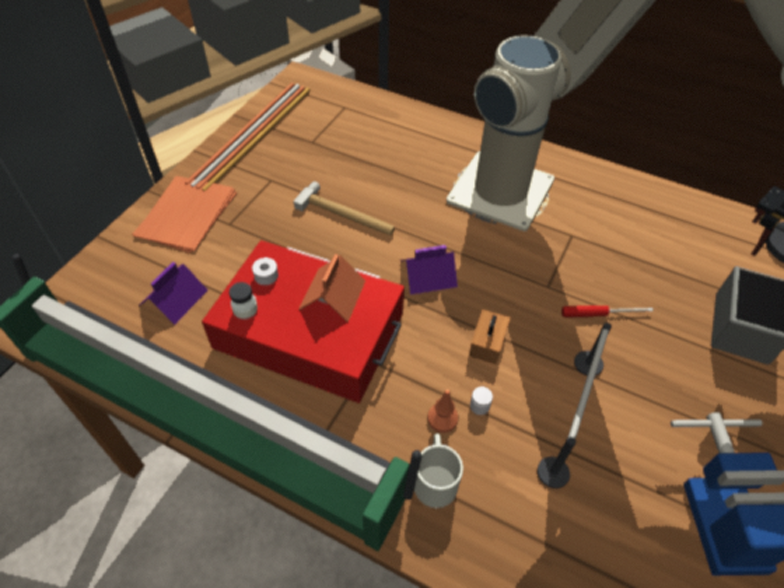

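View pics/t.png

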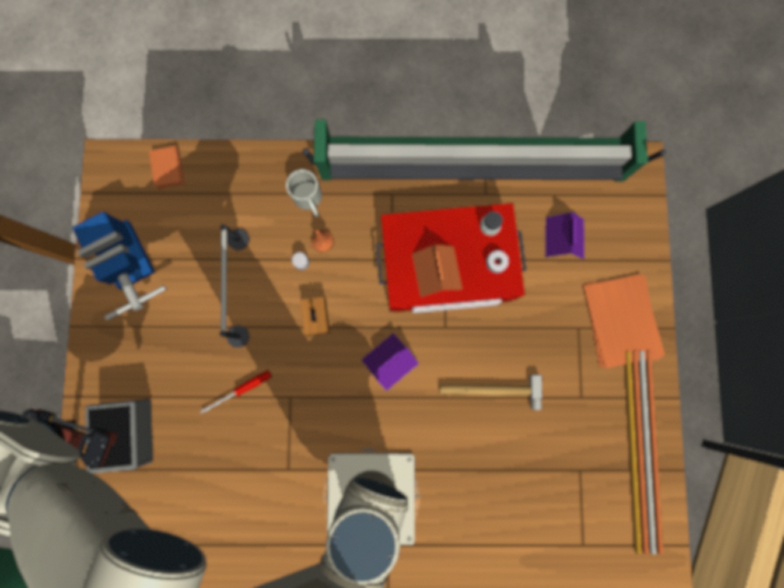

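The copper cap sits at scene (col 238, row 200) and top (col 313, row 190). The two purple look-alikes are at scene (308,190) and (125,208). The copper one standing on the red chest fits the description, so I'll confirm it in a crop.

```bash
python3 - <<'E'
from h import *
np.set_printoptions(precision=1,suppress=True)
S=get_image("scene");T=get_image("top")
def best(l,im,near=None,fn=mark_of):
    r=fn(im,l)
    if near: r=[m for m in r if np.hypot(m["location"][0]-near[0],m["location"][1]-near[1])<12]
    return r[0]["location"] if r else None
near={"cap_seam":((189,236),(188,314)),"bar_mid":((269,422),(200,161)),"key_head":((230,349),(226,222)),"key_block":((244,346),(227,223)),"jar":((222,171),(162,348)),"spool":((197,191),(188,354))}
for l,(a,b) in near.items():
    s=best(l,S,a);t=best(l,T,b)
    if s is not None and t is not None: print(l,tri(ray(S,*s),ray(T,*t)))
print("seam@187",at_z(S,189.3,235.6,187),at_z(T,188.1,314,187))
print("bar@130",at_z(S,269.4,421.9,130),at_z(T,200.4,160.9,130))
print("keyhead@67", at_z(S,230.4,349,67),at_z(T,226.5,221.9,67))
print("block@0",at_z(S,244.1,346.4,0),at_z(T,227.4,225.4,0))
a=cv2.resize(S["color"][165:245,195:275],None,fx=5,fy=5,interpolation=2)
b=cv2.resize(T["color"][150:230,270:350],None,fx=5,fy=5,interpolation=2)
c=cv2.resize(S["color"][200:280,310:390],None,fx=5,fy=5,interpolation=2)[:200]
c=cv2.resize(S["color"][215:255,330:370],None,fx=5,fy=5,interpolation=2)
d=cv2.resize(T["color"][205:245,202:242],None,fx=5,fy=5,interpolation=2)
e=cv2.resize(T["color"][150:260,140:195],None,fx=3.64,fy=3.64,interpolation=2)[:400,:200]
col=np.vstack([c,d]);cv2.imwrite("pics/c.png",np.hstack([a,b[:, :400]])[...,::-1]);cv2.imwrite("pics/c2.png",np.hstack([c,d,e[:200],e[200:400]])[...,::-1])
top=np.hstack([a,b]);bot=np.hstack([c,d,e[:200],e[200:400]])
cv2.imwrite("pics/c.png",np.vstack([top,bot])[...,::-1])
E
```

```text
bar_mid (array([528.1, 358.2, 122.2]), np.float64(1.2062767508037333))
key_head (array([458. , 147.3,  74.8]), np.float64(3.225461378109994))
key_block (array([453.4, 150.6,  -3.5]), np.float64(2.372387783188136))
jar (array([ 677.7, -291.8,   95.7]), np.float64(7.48706228702187))
spool (array([ 586.3, -307.6,  106.3]), np.float64(6.388611865153226))
seam@187 [ 559.8 -164.6  187. ] [ 565.8 -162.4  187. ]
bar@130 [526.  357.7 130. ] [531.6 353.4 130. ]
keyhead@67 [454.8 140.6  67. ] [449.1 153.7  67. ]
block@0 [456.4 142.9   0. ] [451.6 150.8   0. ]
```

View pics/c.png

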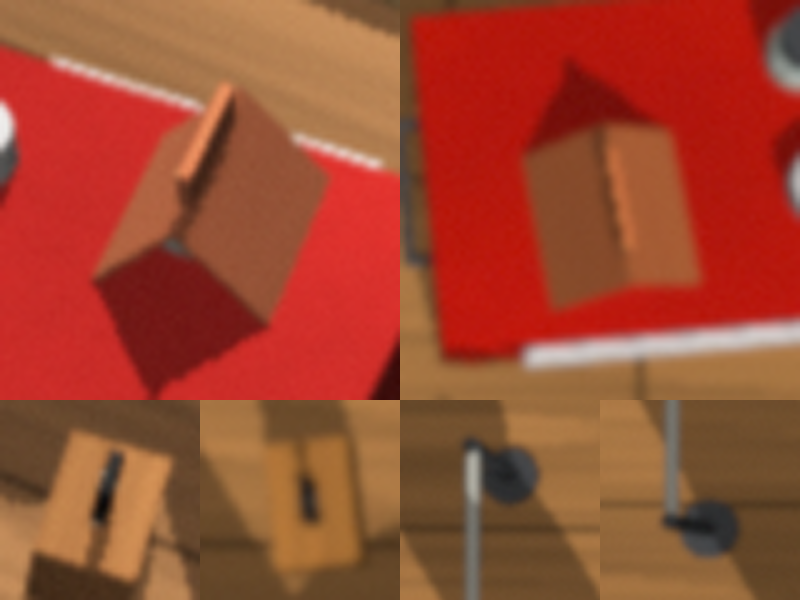

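```bash
python3 - <<'E'
from h import *
np.set_printoptions(precision=3,suppress=True)
S=get_image("scene");T=get_image("top")
def seg(n,im,a,b,z):
    p=at_z(im,a[1],a[0],z);q=at_z(im,b[1],b[0],z);d=p-q
    print(n,p[:2],q[:2],"mid",((p+q)/2)[:2],"len",np.linalg.norm(d),"yaw",np.arctan2(d[1],d[0]))
seg("seamS",S,(231.6,200.6),(240.6,182.2),187)
seg("seamT",T,(311.8,175.6),(315.8,199.6),187)
seg("chestL",T,(381/1.4,214/1.4),(391/1.4,309/1.4),100)
seg("chestR",T,(515/1.4,204/1.4),(524/1.4,297/1.4),100)
seg("barT",T,(159.8,165),(159.2,238),130)
seg("feetT",T,(169.7,170.6),(170.2,240.1),0)
seg("barS",S,(573/1.4,440/1.4),(606/1.4,326/1.4),130)
seg("feetS",S,(553/1.4,472/1.4),(590/1.4,363/1.4),0)
seg("keyT",T,(223,220.6),(225,229),82)
seg("keyS",S,(350.4,239),(353,226),82)
seg("blkT",T,(215,214),(217.4,239.6),50);seg("blkT",T,(231,212.4),(234.4,236.6),50)
print(get_obs()["t"])
E
```

```text
seamS [ 598.653 -153.748] [ 531.373 -165.723] mid [ 565.013 -159.736] len 68.3371746285007 yaw 0.17614058551438805
seamT [ 607.525 -155.5  ] [ 527.73  -168.057] mid [ 567.627 -161.779] len 80.77717937017162 yaw 0.15608525829482628
chestL [707.964 -22.285] [466.996 -48.786] mid [587.48  -35.535] len 242.42086252429314 yaw 0.10953789825278003
chestR [ 735.776 -361.875] [ 498.199 -378.119] mid [ 616.987 -369.997] len 238.1318301421934 yaw 0.0682692422248419
barT [654.715 362.86 ] [404.09  353.215] mid [529.403 358.038] len 250.8108798156973 yaw 0.03846253367882061
feetT [665.075 365.418] [404.041 352.34 ] mid [534.558 358.879] len 261.3614368327323 yaw 0.05005914174083337
barS [659.067 366.333] [401.989 351.306] mid [530.528 358.819] len 257.5168499054822 yaw 0.058388105889610895
feetS [664.705 363.02 ] [402.681 355.764] mid [533.693 359.392] len 262.1246576016343 yaw 0.027687229910915736
keyT [468.44  148.104] [439.055 140.414] mid [453.747 144.259] len 30.374841351905005 yaw 0.255978209268907
keyS [491.135 157.184] [446.118 147.018] mid [468.627 152.101] len 46.15062463135765 yaw 0.2220930337708318
blkT [495.35  182.086] [403.818 171.058] mid [449.584 176.572] len 92.19379934622434 yaw 0.11990433050113693
blkT [501.367 124.906] [414.696 110.924] mid [458.031 117.915] len 87.79094594611153 yaw 0.1599507488062098
2.0
```

Copper cap confirmed. My estimates:

| Item | Position (mm) | Yaw (rad) |
|---|---|---|
| Seam | (566, -161, 187) | 0.165 |
| Bar middle | (531, 358) | 0.045 |
| Key | (456, 148) | about 0.2 |

I'm moving above the cap now.

>>> move_arm(motion=[[15,-30,8,0,0,0.09,87],[30,-60,16,0,0,0.18,87],[46,-91,24,0,0,0.27,87],[61,-121,32,0,0,0.36,87],[76,-152,40,0,0,0.44,87]])

```text
t: 2.42
ee_pos: [262.7, 443.2, 263.0]
orientation: [2.058, 2.374, 0.0]
ft_force: [0.3, 0.3, -0.6]
width: 86.9
```

>>> move_arm(motion=[[15,-30,0,0,0,0,87],[30,-60,0,0,0,0,87],[46,-91,0,0,0,0,87],[61,-121,0,0,0,0,87],[76,-152,0,0,0,0,87]])

```text
t: 2.83
ee_pos: [338.9, 291.2, 263.0]
orientation: [2.063, 2.369, 0.001]
ft_force: [1.8, 0.4, 0.4]
width: 87.0
```

>>> move_arm(motion=[[15,-30,0,0,0,0,87],[30,-60,0,0,0,0,87],[46,-91,0,0,0,0,87],[61,-121,0,0,0,0,87],[76,-152,0,0,0,0,87]])

```text
t: 3.25
ee_pos: [414.9, 139.1, 263.0]
orientation: [2.064, 2.368, 0.001]
ft_force: [0.3, 1.0, 1.1]
width: 86.7
```

>>> move_arm(motion=[[15,-30,0,0,0,0,87],[30,-60,0,0,0,0,87],[46,-91,0,0,0,0,87],[61,-121,0,0,0,0,87],[76,-152,0,0,0,0,87]])

```text
t: 3.67
ee_pos: [490.9, -13.1, 262.9]
orientation: [2.064, 2.368, 0.001]
ft_force: [0.9, 0.0, 0.4]
width: 86.9
```

>>> move_arm(motion=[[15,-30,0,0,0,0,87],[30,-60,0,0,0,0,87],[46,-91,0,0,0,0,87],[61,-121,0,0,0,0,87],[76,-150,0,0,0,0,87]])

```text
t: 4.08
ee_pos: [566.9, -163.3, 262.7]
orientation: [2.064, 2.368, 0.0]
ft_force: [0.4, -0.0, -0.1]
width: 87.3
```

>>> move_arm(motion=[[0,2,-20,0,0,0.025,87],[0,2,-40,0,0,0.025,87],[0,2,-60,0,0,0.025,87],[0,2,-80,0,0,0.025,60],[0,2,-92,0,0,0.025,40]])

```text
t: 4.5
ee_pos: [565.4, -159.3, 168.6]
orientation: [-2.033, -2.392, 0.001]
ft_force: [-0.1, 0.1, -0.5]
width: 77.0
```

```bash
python3 - <<'E'
from h import *
S=get_image("scene"); save(S,"g1.png",(130,260,170,300),5)
print(get_obs()["ft_force"],get_obs()["width"],proj(S,[566,-161,187]))
E
```

```text
[-1.3345465   0.95940596 -1.74409827] 73.43861241288324 [235.58302118 191.32428679]
```

View pics/g1.png

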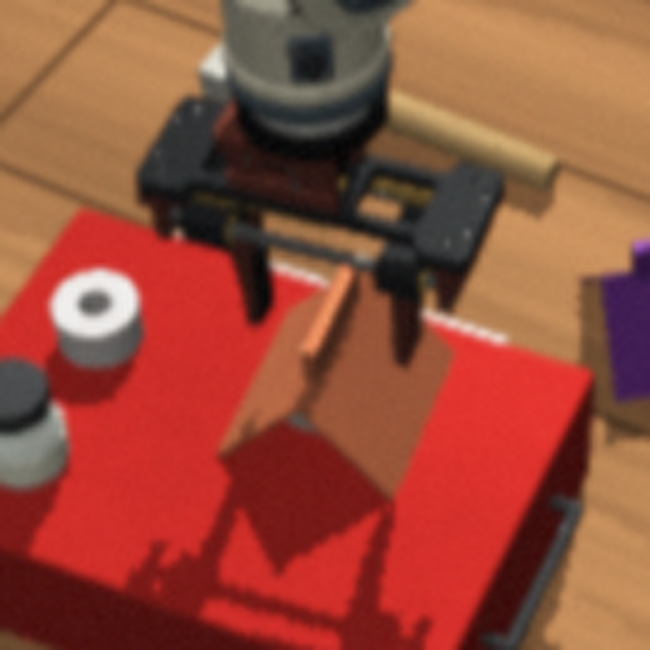

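The fingers straddle the copper seam, with tips around (225,197) to (251,202) in full-image pixels, so I'm closing.

>>> move_arm(motion=[[0,0,0,0,0,0,0],[0,0,0,0,0,0,0],[0,0,0,0,0,0,0],[0,0,0,0,0,0,0],[0,0,0,0,0,0,0]])

```text
t: 4.97
ee_pos: [566.9, -159.5, 171.8]
orientation: [2.033, 2.393, 0.001]
ft_force: [0.2, 0.2, 0.9]
width: 40.1
```

>>> move_arm(motion=[[0,0,0,0,0,0,0],[0,0,0,0,0,0,0],[0,0,0,0,0,0,0],[0,0,0,0,0,0,0],[0,0,0,0,0,0,0]])

```text
t: 5.38
ee_pos: [566.5, -159.7, 170.8]
orientation: [2.034, 2.394, -0.0]
ft_force: [1.2, -1.3, -0.7]
width: 7.9
```

>>> move_arm(motion=[[0,0,10,0,0,0,0],[0,0,40,0,0,0,0],[0,0,75,0,0,0,0],[0,0,110,0,0,0,0],[0,0,140,0,0,0,0]])

```text
t: 5.8
ee_pos: [566.2, -159.3, 313.3]
orientation: [2.034, 2.394, 0.001]
ft_force: [1.2, 0.1, -1.8]
width: 7.6
```

```bash
python3 - <<'E'
from h import *
S=get_image("scene");T=get_image("top")
o=get_obs();print(o["t"],o["ee_pos"],o["ft_force"],o["width"])
a=cv2.resize(S["color"][100:250,160:300],None,fx=4,fy=4,interpolation=2)
b=cv2.resize(T["color"][205:255,197:247],None,fx=4.8,fy=4.8,interpolation=2)
b=cv2.copyMakeBorder(b,0,600-b.shape[0],0,0,0)
c=cv2.resize(S["color"][205:265,325:375],None,fx=4.8,fy=4.8,interpolation=2)
b[260:260+c.shape[0],:c.shape[1]]=c
cv2.imwrite("pics/l1.png",np.hstack([a,b])[...,::-1])
for n,im in(("S",S),("T",T)):
  for l in("lock_mouth","key_head","key"): print(l,n,[(np.round(m["location"],1).tolist(),round(m["p"],2)) for m in mark_of(im,l)[:2]])
E
```

```text
5.9 [ 568.90037595 -160.14779911  316.9051864 ] [ 0.64853415 -0.7518336  -1.13898822] 8.11047756873478
lock_mouth S [([204.9, 237.5], 0.63)]
key_head S [([203.4, 235.0], 0.63), ([232.9, 348.6], 0.5)]
key S [([238.7, 348.7], 0.36)]
lock_mouth T []
key_head T [([226.7, 222.7], 0.59)]
key T [([226.5, 219.7], 0.61)]
```

View pics/l1.png

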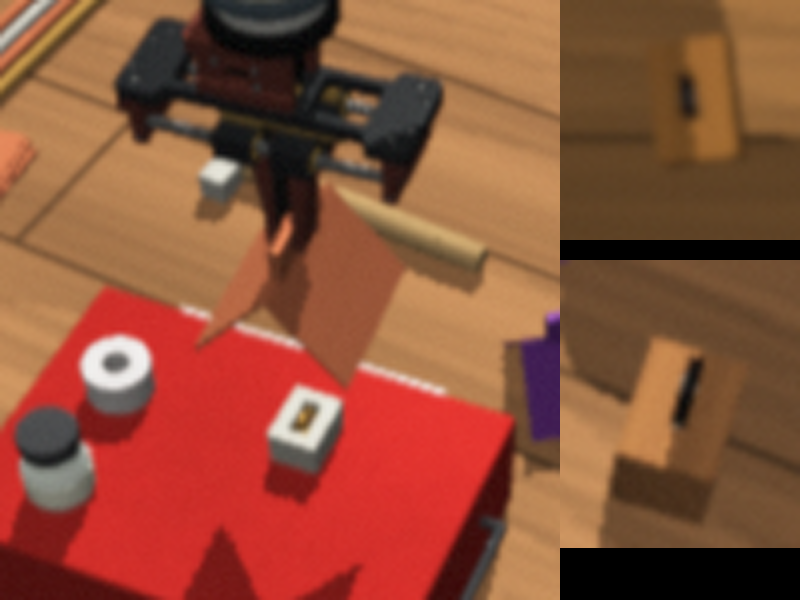

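Cap lifted and level; the lock now shows at scene (236,204.5). Next, over to the bar.

>>> move_arm(motion=[[-2,30,0,0,0,-0.03,0],[-5,65,0,0,0,-0.06,0],[-7,100,0,0,0,-0.1,0],[-10,135,0,0,0,-0.115,0],[-12,170,0,0,0,-0.115,0]])

```text
t: 6.62
ee_pos: [553.2, 12.0, 309.2]
orientation: [-2.169, -2.27, 0.003]
ft_force: [1.4, -0.1, -3.2]
width: 7.7
```

>>> move_arm(motion=[[-2,35,0,0,0,0,0],[-5,70,0,0,0,0,0],[-7,105,0,0,0,0,0],[-10,140,0,0,0,0,0],[-12,175,0,0,0,0,0]])

```text
t: 7.03
ee_pos: [541.3, 187.1, 309.3]
orientation: [-2.168, -2.272, 0.004]
ft_force: [0.9, -0.5, -1.6]
width: 8.0
```

>>> move_arm(motion=[[-2,35,0,0,0,0,0],[-5,70,0,0,0,0,0],[-7,105,0,0,0,0,0],[-10,140,0,0,0,0,0],[-12,173,0,0,0,0,0]])

```text
t: 7.45
ee_pos: [529.2, 360.2, 308.9]
orientation: [-2.168, -2.273, 0.004]
ft_force: [0.8, -0.7, -1.5]
width: 8.1
```

>>> move_arm(motion=[[0,0,-15,0,0,0,0],[0,0,-30,0,0,0,0],[0,0,-45,0,0,0,0],[0,0,-60,0,0,0,0],[0,0,-65,0,0,0,0]])

```text
t: 7.87
ee_pos: [528.6, 357.6, 241.6]
orientation: [-2.167, -2.272, 0.01]
ft_force: [0.7, -0.1, -1.8]
width: 7.5
```

```bash
python3 - <<'E'
from h import *
np.set_printoptions(precision=2,suppress=True)
S=get_image("scene");T=get_image("top")
o=get_obs();print(o["t"],o["ee_pos"],o["orientation"],o["ft_force"],o["width"])
a=cv2.resize(S["color"][200:350,370:470],None,fx=4,fy=4,interpolation=2)
b=cv2.resize(T["color"][150:250,120:220],None,fx=4,fy=4,interpolation=2)
b=cv2.copyMakeBorder(b,0,600-b.shape[0],0,0,0)
c=cv2.resize(T["color"][165:205,293:333],None,fx=5,fy=5,interpolation=2)
d=cv2.resize(S["color"][184:224,216:256],None,fx=5,fy=5,interpolation=2)
b[400:600,:200]=c;b[400:600,200:400]=d
cv2.imwrite("pics/b1.png",np.hstack([a,b])[...,::-1])
for n,im in(("S",S),("T",T)):
  for l in("lock_mouth","key_head","cap_apex","bar_mid"): print(l,n,[(np.round(m["location"],1).tolist(),round(m["p"],2)) for m in mark_of(im,l)[:3]])
E
```

```text
7.9667 [529.31 357.89 243.37] [-2.17 -2.27  0.01] [-0.2   1.08 -2.47] 7.90986780965269
lock_mouth S [([203.6, 236.4], 0.76)]
key_head S [([233.3, 349.4], 0.44)]
cap_apex S [([199.0, 116.3], 0.97), ([244.1, 433.0], 0.96), ([182.7, 307.0], 0.56)]
bar_mid S [([269.1, 423.5], 0.61), ([203.1, 236.8], 0.26)]
lock_mouth T [([191.2, 312.7], 0.58)]
key_head T [([225.6, 224.2], 0.58), ([223.9, 221.5], 0.55), ([185.9, 357.3], 0.18)]
cap_apex T [([197.0, 151.0], 0.96), ([260.3, 275.2], 0.68), ([166.8, 405.0], 0.68)]
bar_mid T [([184.2, 218.7], 0.32)]
```

View pics/b1.png

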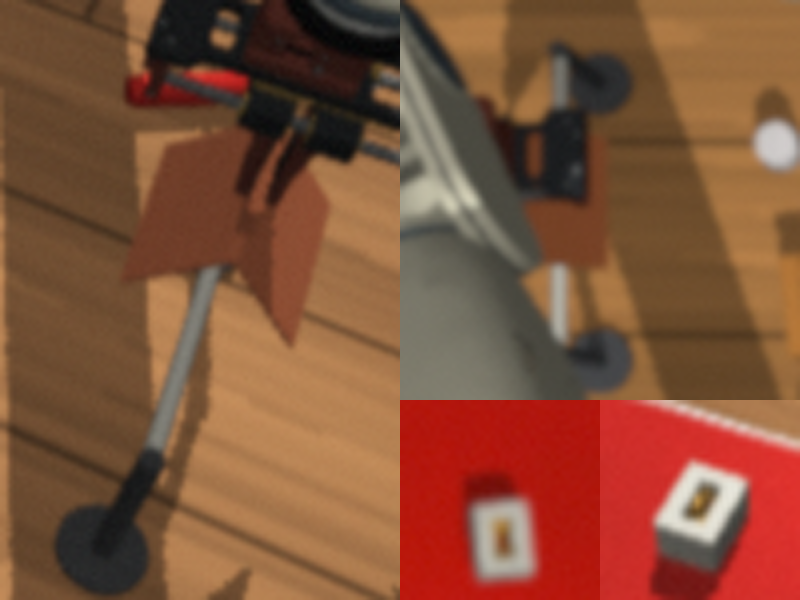

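```bash
python3 - <<'E'
from h import *
np.set_printoptions(precision=2,suppress=True)
S=get_image("scene");T=get_image("top")
print("apex",tri(ray(S,244.1,433),ray(T,197,151)), at_z(S,244.1,433,232),at_z(T,197,151,232))
# bar exit under cap and end in scene / top at z=130
print("barS",at_z(S,200+272/4,370+214/4,130),at_z(S,200+445/4,370+155/4,130))
print("barT",at_z(T,150+65/4,120+160/4,130),at_z(T,150+330/4,120+158/4,130))
L=[(313.6,192.4),(236.4,204.2)]
print("lock",tri(ray(S,204.2,236.4),ray(T,192.4,313.6)),at_z(S,204.2,236.4,128),at_z(T,192.4,313.6,128))
def f(p,im,o,k,z): return at_z(im,o[1]+p[1]/k,o[0]+p[0]/k,z)
t=[f((x-400,y-400),T,(293,165),5,128) for x,y in((470,500),(527,497),(537,578),(477,582))]
s=[f((x-600,y-400),S,(216,184),5,128) for x,y in((692,460),(748,482),(717,536),(656,520))]
print("caseT",np.mean(t,0),np.array(t)[:,:2].tolist());print("caseS",np.mean(s,0),np.array(s)[:,:2].tolist())
print("hole S dir",f((712-600,482-400),S,(216,184),5,128)-f((692-600,518-400),S,(216,184),5,128))
print("hole T dir",f((100,115),T,(293,165),5,128)-f((104,157),T,(293,165),5,128))
for zz in(67,82): print("key",at_z(S,233.1,349,zz),at_z(T,226,222.5,zz))
# key top end midpoints from crop l1: T crop(197,205)k4.8 ; S crop(325,205)k4.8 
print("keyT ends",f((684-560,78),T,(197,205),4.8,82),f((690-560,116),T,(197,205),4.8,82))
print("keyS ends",f((698-560,362-260),S,(325,205),4.8,82),f((680-560,424-260),S,(325,205),4.8,82))
print("blkS top face corners",*[f((x-560,y-260),S,(325,205),4.8,50)[:2] for x,y in((657,337),(745,362),(715,475),(620,455))])
print("blkT",*[f((x-560,y),T,(197,205),4.8,50)[:2] for x,y in((655,40),(722,36),(740,158),(660,166))])
E
```

```text
apex (array([525.09, 352.24, 240.26]), np.float64(2.554647457870779)) [517.97 354.06 232.  ] [526.69 353.68 232.  ]
barS [520.14 360.1  130.  ] [652.18 362.87 130.  ]
barT [650.32 361.97 130.  ] [422.53 353.07 130.  ]
lock (array([ 562.22, -165.62,  124.64]), np.float64(0.9199358548743769)) [ 564.29 -163.62  128.  ] [ 561.83 -165.77  128.  ]
caseT [ 560.35 -165.58  128.  ] [[587.4628416486976, -143.31265962002382], [589.7342342456095, -182.41707479949588], [533.5785290659276, -188.76547219238148], [530.6428730220578, -147.83101660278012]]
caseS [ 562.81 -163.63  128.  ] [[541.2991320976796, -183.93839762903906], [540.2367457958446, -147.78402266106582], [581.7119795998383, -143.56695001761238], [588.0084819529718, -179.22921067022008]]
hole S dir [-27.52  -3.38  -0.  ]
hole T dir [29.12  2.54  0.  ]
key [463.61 144.13  67.  ] [450.83 151.62  67.  ]
key [474.36 146.23  82.  ] [449.51 149.38  82.  ]
keyT ends [466.16 148.63  82.  ] [438.46 143.59  82.  ]
keyS ends [445.93 149.22  82.  ] [492.18 156.41  82.  ]
blkS top face corners [416.28 115.53] [408.57 170.16] [493.75 183.91] [507.06 129.24]
blkT [497.78 175.73] [501.   125.79] [410.02 110.47] [403.88 169.52]
```

Cap is lined up over the bar. I'm lowering it, slowly at the end.

>>> move_arm(motion=[[0,0.5,-18,0,0,0,0],[0,0.5,-36,0,0,0,0],[0,0.5,-54,0,0,0,0],[0,0.5,-70,0,0,0,0],[0,0.5,-82,0,0,0,0]])

```text
t: 8.88
ee_pos: [529.9, 358.8, 162.4]
orientation: [-2.168, -2.273, 0.002]
ft_force: [-1.0, 0.4, -1.8]
width: 8.0
```

>>> move_arm(motion=[[0,0,-3,0,0,0,0],[0,0,-6,0,0,0,0],[0,0,-8,0,0,0,0],[0,0,-10,0,0,0,0],[0,0,-12,0,0,0,0]])

```text
t: 9.3
ee_pos: [530.9, 359.4, 152.5]
orientation: [2.168, 2.273, 0.002]
ft_force: [-0.4, -0.5, 2.5]
width: 7.6
```

>>> move_arm(motion=[[0,0,-1,0,0,0,0],[0,0,-1,0,0,0,0],[0,0,-1,0,0,0,0]])

```text
t: 9.55
ee_pos: [531.0, 359.0, 151.8]
orientation: [2.168, 2.272, 0.002]
ft_force: [0.0, -4.1, 5.8]
width: 7.7
```

```bash
python3 - <<'E'
from h import *
np.set_printoptions(precision=2,suppress=True)
S=get_image("scene")
o=get_obs();print(o["t"],o["ee_pos"],o["ft_force"],o["moment"],o["width"])
save(S,"b2.png",(210,330,370,470),5)
E
```

```text
9.6 [531.03 358.94 151.76] [-0.83 -4.18  6.21] [-0.8  -0.13 -0.06] 7.805330119997673
```

View pics/b2.png

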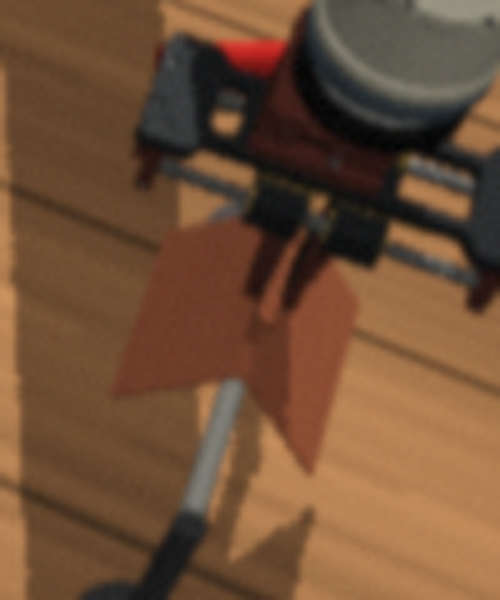

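The cap straddles the bar and contact is felt (Fz about 6 N). I'm easing 1 mm towards -y, opening and withdrawing.

>>> move_arm(motion=[[0,-1,0,0,0,0,0],[0,-1,0,0,0,0,40],[0,-1,0,0,0,0,40],[0,-1,0,0,0,0,40],[0,-1,0,0,0,0,40]])

```text
t: 10.02
ee_pos: [530.2, 358.2, 150.5]
orientation: [-2.168, -2.273, 0.0]
ft_force: [-0.3, -0.7, -0.5]
width: 31.0
```

>>> move_arm(motion=[[0,0,0,0,0,0,40],[0,0,0,0,0,0,40],[0,0,10,0,0,0,40],[0,0,30,0,0,0,40],[0,0,60,0,0,0,40]])

```text
t: 10.43
ee_pos: [528.9, 357.2, 209.4]
orientation: [-2.168, -2.272, 0.008]
ft_force: [0.4, -0.8, -0.8]
width: 39.8
```

>>> move_arm(motion=[[-5,-20,20,0,0,0,40],[-10,-50,40,0,0,0,40],[-20,-85,40,0,0,0,40],[-30,-120,40,0,0,0,40],[-40,-155,40,0,0,0,40]])

```text
t: 10.85
ee_pos: [490.0, 201.9, 252.0]
orientation: [2.167, 2.273, 0.003]
ft_force: [0.5, 0.7, 0.4]
width: 40.2
```

```bash
python3 - <<'E'
from h import *
np.set_printoptions(precision=2,suppress=True)
S=get_image("scene");T=get_image("top")
o=get_obs();print(o["t"],o["ee_pos"],o["orientation"],o["ft_force"],o["width"])
a=cv2.resize(S["color"][200:350,350:450],None,fx=4,fy=4,interpolation=2)
b=cv2.resize(T["color"][150:250,130:230],None,fx=4,fy=4,interpolation=2)
b=cv2.copyMakeBorder(b,0,600-b.shape[0],0,0,0)
cv2.imwrite("pics/b3.png",np.hstack([a,b])[...,::-1])
print([(np.round(m["location"],1).tolist(),round(m["p"],2)) for m in mark_of(S,"cap_apex")[:3]])
E
```

```text
10.95 [488.58 199.34 251.47] [ 2.17  2.27 -0.  ] [-1.03  0.43 -0.13] 40.397265465971515
[([183.3, 308.5], 0.58)]
```

View pics/b3.png

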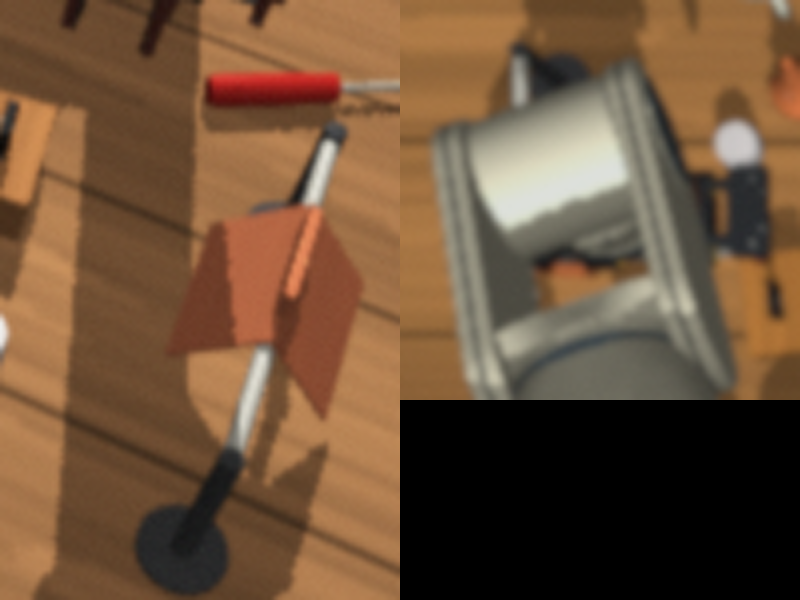

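The cap hangs by itself: scene crop shows the seam upright at about col 426, row 263. Now the key, with target (455,148), yaw 0.15 and jaws at 1.72.

>>> move_arm(motion=[[-8,-12,-30,0,0,0.03,40],[-16,-24,-60,0,0,0.06,40],[-24,-36,-90,0,0,0.1,40],[-32,-48,-120,0,0,0.1,40],[-35,-54,-150,0,0,0.1,40]])

```text
t: 11.42
ee_pos: [455.1, 149.2, 99.9]
orientation: [2.051, 2.379, 0.001]
ft_force: [0.2, 0.7, -0.6]
width: 39.7
```

>>> move_arm(motion=[[0,0,-2,0,0,0,40],[0,0,-4,0,0,0,40],[0,0,-6,0,0,0,40]])

```text
t: 11.67
ee_pos: [457.1, 150.2, 95.8]
orientation: [2.051, 2.378, 0.003]
ft_force: [0.4, 0.1, 0.2]
width: 40.2
```

```bash
python3 - <<'E'
from h import *
np.set_printoptions(precision=2,suppress=True)
S=get_image("scene")
o=get_obs();print(o["t"],o["qpos"],o["ee_pos"],o["orientation"],o["ft_force"],o["width"])
p=o["ee_pos"]
k=7;c=cv2.resize(S["color"][190:270,305:395],None,fx=k,fy=k,interpolation=2)
for q,col in((p,(255,255,0)),([455,148,82],(0,255,0))):
    u=proj(S,q);cv2.circle(c,(int((u[0]-305+.5)*k),int((u[1]-190+.5)*k)),4,col,1)
cv2.imwrite("pics/k1.png",c[...,::-1])
E
```

```text
11.7167 [ 0.29  0.42  2.03  0.    0.69 -1.43] [457.2  150.24  95.82] [2.05 2.38 0.  ] [-0.12  1.03 -0.68] 40.04212130030901
```

View pics/k1.png

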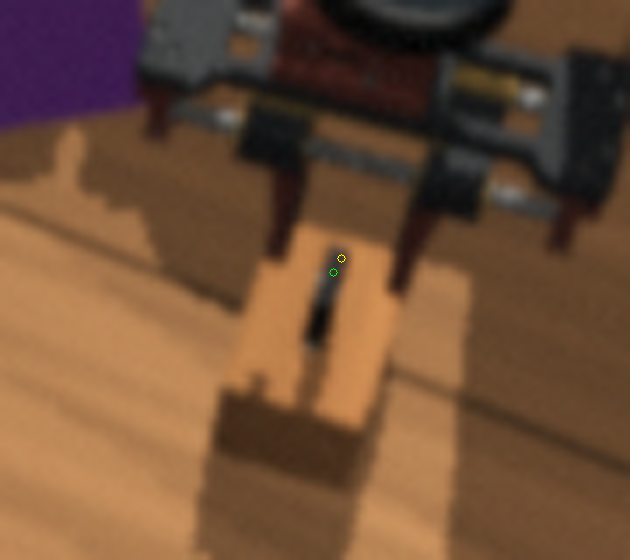

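```bash
python3 - <<'E'
from h import *
from scipy.optimize import least_squares
np.set_printoptions(precision=1,suppress=True)
S=get_image("scene");k=7
pix=lambda q:(proj(S,q)-[305,190]+.5)*k
R=lambda y:np.array([[np.cos(y),-np.sin(y)],[np.sin(y),np.cos(y)]])
def P(x,y,yaw,l,z): return pix(np.r_[np.array([x,y])+R(yaw)@l,z])
for l,z in(((-16,0),82),((16,0),82),((16,0),52)): print(l,z,P(455,148,.15,l,z))
obs=np.array([(338,248),(315,345)])
r=least_squares(lambda v:np.r_[P(v[0],v[1],.15,(-16,0),82)-obs[0],P(v[0],v[1],.15,(16,0),52)-obs[1]],[455,148]);print(r.x,r.fun)
# block top corners in crop
ob=np.array([(308,225),(405,243),(362,430),(225,388)]);lc=[(-45,-30),(-45,30),(45,30),(45,-30)]
ob=ob[[0,1,2,3]]
r=least_squares(lambda v:np.concatenate([P(v[0],v[1],v[2],l,50)-o for l,o in zip(lc,ob)]),[455,148,.15]);print(r.x,r.fun)
E
```

```text
(-16, 0) 82 [342.6 242. ]
(16, 0) 82 [324.5 302.8]
(16, 0) 52 [314. 345.]
[456.7 147.9] [ 2.8 -3.1 -2.8  3. ]
[455.5 149.4   0.1] [-23.6  -8.6  18.1  15.7   6.   -1.9  -0.8  -5.6]
```

The model of the key fits the picture to within 3 crop pixels, which puts it at about (455.7,148). Descending and gripping.

>>> move_arm(motion=[[0.5,-1,-10,0,0,0,40],[0.5,-1,-20,0,0,0,40],[0.5,-1,-30,0,0,0,40],[0.5,-1,-38,0,0,0,40],[0.5,-1,-38,0,0,0,20]])

```text
t: 12.18
ee_pos: [454.6, 147.7, 54.8]
orientation: [-2.051, -2.377, 0.004]
ft_force: [-0.3, -0.7, 0.3]
width: 36.1
```

>>> move_arm(motion=[[0,0,0,0,0,0,0],[0,0,0,0,0,0,0],[0,0,0,0,0,0,0],[0,0,0,0,0,0,0],[0,0,0,0,0,0,0]])

```text
t: 12.6
ee_pos: [456.1, 148.1, 57.0]
orientation: [2.052, 2.378, 0.001]
ft_force: [-0.3, -0.2, -0.1]
width: 8.9
```

>>> move_arm(motion=[[0,0,0,0,0,0,0],[0,0,0,0,0,0,0]])

```text
t: 12.77
ee_pos: [456.1, 148.1, 57.0]
orientation: [2.052, 2.378, 0.001]
ft_force: [-0.6, 0.4, 2.7]
width: 8.7
```

```bash
python3 - <<'E'
from h import *
np.set_printoptions(precision=2,suppress=True)
o=get_obs();print(o["t"],o["ee_pos"],o["orientation"],o["ft_force"],o["moment"],o["width"])
E
```

```text
12.7667 [456.11 148.12  57.  ] [2.05 2.38 0.  ] [-0.58  0.38  2.69] [-0.03  0.03  0.04] 8.67126033226248
```

>>> move_arm(motion=[[0,0,8,0,0,0,0],[0,0,20,0,0,0,0],[0,0,50,0,0,0,0],[0,0,90,0,0,0,0],[0,0,130,0,0,-0.05,0]])

```text
t: 13.18
ee_pos: [454.7, 147.7, 187.9]
orientation: [-2.11, -2.326, 0.004]
ft_force: [0.1, 0.6, -0.6]
width: 8.6
```

>>> move_arm(motion=[[10,-30,10,0,0,0,0],[21,-62,13,0,0,0,0],[32,-94,13,0,0,0,0],[43,-126,13,0,0,0,0],[53,-157,13,0,0,0,0]])

```text
t: 13.6
ee_pos: [509.1, -10.5, 200.6]
orientation: [2.11, 2.326, 0.001]
ft_force: [0.8, 0.2, 0.1]
width: 8.9
```

>>> move_arm(motion=[[10,-32,0,0,0,0,0],[21,-64,0,0,0,0,0],[32,-96,0,0,0,0,0],[43,-126,0,0,0,0,0],[53,-156,0,0,0,0,0]])

```text
t: 14.02
ee_pos: [561.9, -166.6, 200.2]
orientation: [-2.111, -2.326, -0.0]
ft_force: [0.4, 0.5, -0.5]
width: 8.9
```

>>> move_arm(motion=[[0,0,-10,0,0,0,0],[0,0,-18,0,0,0,0],[0,0,-22,0,0,0,0],[0,0,-22,0,0,0,0],[0,0,-22,0,0,0,0]])

```text
t: 14.43
ee_pos: [561.2, -163.6, 177.4]
orientation: [-2.108, -2.327, 0.001]
ft_force: [0.6, -0.1, -0.7]
width: 8.8
```

```bash
python3 - <<'E'
from h import *
np.set_printoptions(precision=2,suppress=True)
S=get_image("scene")
o=get_obs();print(o["t"],o["qpos"],o["ee_pos"],o["orientation"],o["ft_force"],o["moment"],o["width"])
k=10;c=cv2.resize(S["color"][165:225,200:275],None,fx=k,fy=k,interpolation=2)
for q,col in((o["ee_pos"],(255,255,0)),([562.5,-165,128],(0,255,0)),(o["ee_pos"]-[0,0,36.7],(0,255,255))):
    u=proj(S,q);print(u);cv2.circle(c,(int((u[0]-200+.5)*k),int((u[1]-165+.5)*k)),4,col,1)
cv2.imwrite("pics/m1.png",c[...,::-1])
E
```

```text
14.4833 [-0.3   0.42  1.75  0.    0.97 -1.97] [ 561.6  -163.82  177.75] [-2.11 -2.33  0.  ] [ 1.05 -0.04  0.01] [ 0.09  0.06 -0.01] 8.730722277395499
[235.73 192.06]
[236.3  203.58]
[236.55 200.58]
```

View pics/m1.png

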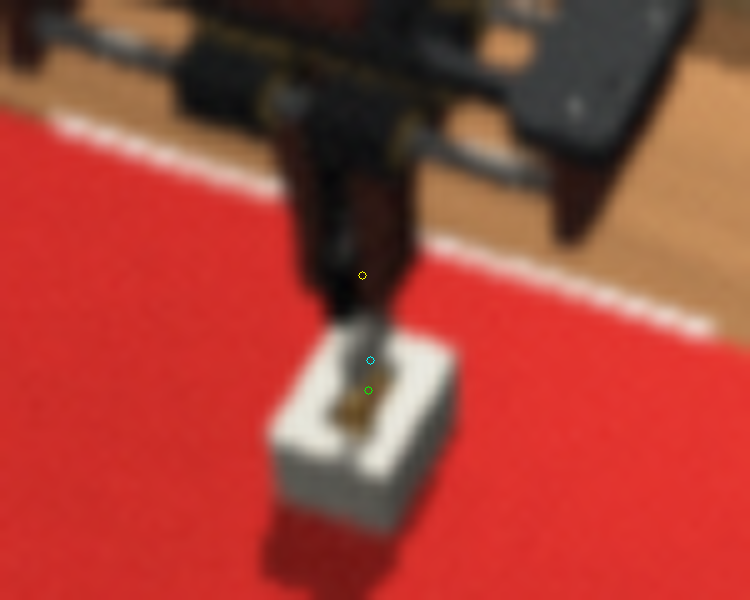

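>>> move_arm(motion=[[0.5,-0.2,-5,0,0,0,0],[0.5,-0.2,-10,0,0,0,0],[0.5,-0.2,-12,0,0,0,0],[0.5,-0.2,-13,0,0,0,0],[0.5,-0.2,-14,0,0,0,0]])

```text
t: 14.9
ee_pos: [562.3, -165.0, 163.4]
orientation: [-2.111, -2.327, 0.0]
ft_force: [-0.0, -0.5, -1.2]
width: 8.6
```

>>> move_arm(motion=[[0,0,-1,0,0,0,0],[0,0,-2,0,0,0,0],[0,0,-2,0,0,0,0]])

```text
t: 15.15
ee_pos: [562.3, -165.2, 161.5]
orientation: [-2.111, -2.326, 0.0]
ft_force: [-0.3, 0.1, -0.5]
width: 9.0
```

```bash
python3 - <<'E'
from h import *
np.set_printoptions(precision=2,suppress=True)
o=get_obs();print(o["t"],o["ee_pos"],o["orientation"],o["ft_force"],o["moment"],o["width"])
E
```

```text
15.15 [ 562.26 -165.17  161.53] [-2.11 -2.33  0.  ] [-0.34  0.12 -0.5 ] [ 0.04 -0.02  0.01] 9.008239313251515
```

No force 3 mm below the mouth, so the key is in the hole. Continuing to the first wafer.

>>> move_arm(motion=[[0,0,-1,0,0,0,0],[0,0,-2,0,0,0,0],[0,0,-3,0,0,0,0],[0,0,-4,0,0,0,0],[0,0,-4,0,0,0,0]])

```text
t: 15.57
ee_pos: [562.4, -165.2, 157.9]
orientation: [2.111, 2.327, 0.0]
ft_force: [-0.7, -0.5, 2.3]
width: 8.7
```

>>> move_arm(motion=[[0,0,-0.5,0,0,0,0],[0,0,-1,0,0,0,0],[0,0,-1.5,0,0,0,0],[0,0,-1.5,0,0,0,0]])

```text
t: 15.9
ee_pos: [562.6, -165.2, 157.5]
orientation: [2.11, 2.326, 0.0]
ft_force: [-3.3, -0.0, 12.6]
width: 8.6
```

Resting on the first wafer (about 7 mm deep). Easing the push to about 5 N and sweeping counterclockwise.

>>> move_arm(motion=[[0,0,0.7,0,0,0.08,0],[0,0,0.7,0,0,0.16,0],[0,0,0.7,0,0,0.2,0],[0,0,0.7,0,0,0.23,0]])

```text
t: 16.23
ee_pos: [563.2, -165.4, 157.9]
orientation: [1.826, 2.554, 0.001]
ft_force: [-0.8, 0.4, 5.4]
width: 9.3
```

>>> move_arm(motion=[[0,0,0,0,0,0.03,0],[0,0,0,0,0,0.05,0]])

```text
t: 16.4
ee_pos: [563.3, -165.4, 157.9]
orientation: [1.763, 2.598, 0.001]
ft_force: [-0.1, -0.5, 5.1]
width: 9.1
```

>>> move_arm(motion=[[0,0,-0.3,0,0,0.03,0],[0,0,-0.3,0,0,0.05,0]])

```text
t: 16.57
ee_pos: [563.4, -165.5, 157.9]
orientation: [1.697, 2.641, 0.001]
ft_force: [-0.5, 0.4, 8.0]
width: 9.2
```

No drop counterclockwise, so now clockwise.

>>> move_arm(motion=[[0,0,0.3,0,0,-0.12,0],[0,0,0.3,0,0,-0.24,0],[0,0,0.3,0,0,-0.36,0],[0,0,0.3,0,0,-0.48,0],[0,0,0.2,0,0,-0.55,0]])

```text
t: 16.98
ee_pos: [562.6, -165.2, 157.0]
orientation: [2.359, 2.073, 0.001]
ft_force: [0.0, 0.6, -1.1]
width: 9.1
```

>>> move_arm(motion=[[0,0,0,0,0,-0.03,0],[0,0,0,0,0,-0.05,0]])

```text
t: 17.15
ee_pos: [562.3, -165.1, 156.6]
orientation: [-2.406, -2.02, 0.0]
ft_force: [0.2, 0.2, -1.0]
width: 9.0
```

>>> move_arm(motion=[[0,0,0,0,0,-0.03,0],[0,0,0,0,0,-0.05,0]])

```text
t: 17.32
ee_pos: [562.3, -165.1, 156.6]
orientation: [-2.456, -1.959, 0.0]
ft_force: [-0.7, 0.5, -0.9]
width: 8.8
```

Dropped into the first wafer (force vanished, z down). Pushing to the second.

>>> move_arm(motion=[[0,0,-1,0,0,0.03,0],[0,0,-2,0,0,0.05,0],[0,0,-3,0,0,0.05,0],[0,0,-4,0,0,0.05,0],[0,0,-4,0,0,0.05,0]])

```text
t: 17.73
ee_pos: [562.4, -165.2, 153.2]
orientation: [-2.405, -2.021, 0.0]
ft_force: [-1.2, 0.4, 3.9]
width: 8.9
```

```bash
python3 - <<'E'
from h import *
np.set_printoptions(precision=2,suppress=True)
o=get_obs();print(o["t"],o["ee_pos"],o["orientation"],o["ft_force"],o["moment"],o["width"])
E
```

```text
17.7333 [ 562.37 -165.15  153.17] [-2.41 -2.02  0.  ] [-1.16  0.43  3.88] [0.09 0.31 0.01] 8.945275812166795
```

At the second wafer with about 4 N. Sweeping counterclockwise.

>>> move_arm(motion=[[0,0,-0.2,0,0,0.12,0],[0,0,-0.2,0,0,0.24,0],[0,0,-0.2,0,0,0.36,0],[0,0,-0.2,0,0,0.45,0],[0,0,-0.2,0,0,0.49,0]])

```text
t: 18.15
ee_pos: [562.7, -165.4, 153.0]
orientation: [1.837, 2.548, 0.0]
ft_force: [-1.5, -1.1, 2.0]
width: 8.6
```

>>> move_arm(motion=[[0,0,0,0,0,0.03,0],[0,0,0,0,0,0.05,0]])

```text
t: 18.32
ee_pos: [562.7, -165.4, 153.0]
orientation: [1.777, 2.59, 0.0]
ft_force: [-0.4, -1.2, 3.0]
width: 9.3
```

>>> move_arm(motion=[[0,0,0,0,0,0.03,0],[0,0,0,0,0,0.05,0]])

```text
t: 18.48
ee_pos: [562.7, -165.4, 153.0]
orientation: [1.711, 2.633, 0.0]
ft_force: [-0.2, -1.2, 3.8]
width: 8.6
```

>>> move_arm(motion=[[0,0,-0.3,0,0,-0.03,0],[0,0,-0.3,0,0,-0.06,0],[0,0,-0.3,0,0,-0.09,0]])

```text
t: 18.73
ee_pos: [562.3, -165.2, 152.1]
orientation: [1.832, 2.552, -0.0]
ft_force: [0.8, -1.7, -0.3]
width: 9.2
```

>>> move_arm(motion=[[0,0,0,0,0,-0.03,0],[0,0,0,0,0,-0.06,0],[0,0,0,0,0,-0.08,0]])

```text
t: 18.98
ee_pos: [562.4, -165.5, 152.1]
orientation: [1.932, 2.477, -0.001]
ft_force: [-0.2, -2.4, -0.7]
width: 8.4
```

```bash
python3 - <<'E'
from h import *
np.set_printoptions(precision=2,suppress=True)
o=get_obs();print(o["t"],o["ee_pos"],o["orientation"],o["ft_force"],o["moment"],o["width"])
E
```

```text
18.9833 [ 562.38 -165.47  152.11] [ 1.93  2.48 -0.  ] [-0.21 -2.42 -0.69] [-0.47 -0.06  0.07] 8.415687763415917
```

Past the second wafer it seems (force gone). Pushing on towards the cylinder.

>>> move_arm(motion=[[0,0,-1,0,0,0,0],[0,0,-2,0,0,0,0],[0,0,-3,0,0,0,0],[0,0,-3.5,0,0,0,0],[0,0,-3.5,0,0,0,0]])

```text
t: 19.4
ee_pos: [562.8, -165.3, 148.9]
orientation: [1.93, 2.478, 0.001]
ft_force: [2.7, -3.1, 2.8]
width: 8.9
```

```bash
python3 - <<'E'
from h import *
np.set_printoptions(precision=2,suppress=True)
o=get_obs();print(o["t"],o["ee_pos"],o["orientation"],o["ft_force"],o["moment"],o["width"])
E
```

```text
19.4 [ 562.84 -165.3   148.92] [1.93 2.48 0.  ] [ 2.73 -3.06  2.8 ] [-0.46 -0.38  0.06] 8.865937572941064
```

At the cylinder. Turning back to the keyhole angle with light push.

>>> move_arm(motion=[[0,-0.2,-0.2,0,0,-0.04,0],[0,-0.3,-0.2,0,0,-0.08,0],[0,-0.3,-0.2,0,0,-0.12,0],[0,-0.3,-0.2,0,0,-0.15,0],[0,-0.3,-0.2,0,0,-0.15,0]])

```text
t: 19.82
ee_pos: [562.8, -165.4, 148.8]
orientation: [2.111, 2.325, 0.001]
ft_force: [1.3, -0.8, 3.6]
width: 8.6
```

```bash
python3 - <<'E'
from h import *
np.set_printoptions(precision=2,suppress=True)
o=get_obs();print(o["t"],o["ee_pos"],o["orientation"],o["ft_force"],o["moment"],o["width"])
E
```

```text
19.8167 [ 562.82 -165.39  148.79] [2.11 2.33 0.  ] [ 1.28 -0.84  3.59] [-0.16 -0.39  0.16] 8.58344426539955
```

>>> move_arm(motion=[[0,0,-0.4,0,0,-0.04,0],[0,0,-0.4,0,0,-0.08,0],[0,0,-0.4,0,0,-0.1,0]])

```text
t: 20.07
ee_pos: [562.8, -165.4, 148.6]
orientation: [2.225, 2.217, 0.001]
ft_force: [2.2, -0.7, 4.5]
width: 8.8
```

>>> move_arm(motion=[[0,0,0,0,0,0.04,0],[0,0,0,0,0,0.08,0],[0,0,0,0,0,0.1,0]])

```text
t: 20.32
ee_pos: [561.6, -164.8, 147.6]
orientation: [-2.107, -2.328, 0.0]
ft_force: [0.4, 0.6, -0.4]
width: 8.7
```

```bash
python3 - <<'E'
from h import *
np.set_printoptions(precision=2,suppress=True)
o=get_obs();print(o["t"],o["ee_pos"],o["orientation"],o["ft_force"],o["moment"],o["width"])
E
```

```text
20.3167 [ 561.6  -164.85  147.59] [-2.11 -2.33  0.  ] [ 0.38  0.6  -0.36] [ 0.06 -0.07 -0.03] 8.670425331296368
```

Dropped into the cylinder slot. Pushing home.

>>> move_arm(motion=[[0,0,-1.5,0,0,0,0],[0,0,-3,0,0,0,0],[0,0,-4.5,0,0,0,0],[0,0,-6,0,0,0,0],[0,0,-7,0,0,0,0]])

```text
t: 20.73
ee_pos: [562.1, -165.3, 140.8]
orientation: [-2.111, -2.326, 0.0]
ft_force: [0.1, -0.5, -1.2]
width: 8.8
```

>>> move_arm(motion=[[0,0,-1,0,0,0,0],[0,0,-2,0,0,0,0],[0,0,-3,0,0,0,0],[0,0,-3.5,0,0,0,0],[0,0,-3.5,0,0,0,0]])

```text
t: 21.15
ee_pos: [562.3, -165.4, 137.5]
orientation: [-2.111, -2.327, 0.0]
ft_force: [0.3, 0.7, -0.2]
width: 8.9
```

```bash
python3 - <<'E'
from h import *
np.set_printoptions(precision=2,suppress=True)
o=get_obs();print(o["t"],o["ee_pos"],o["orientation"],o["ft_force"],o["moment"],o["width"])
E
```

```text
21.15 [ 562.26 -165.43  137.54] [-2.11 -2.33  0.  ] [ 0.31  0.7  -0.21] [ 0.03  0.08 -0.02] 8.891367515718274
```

>>> move_arm(motion=[[0,0,-0.5,0,0,0,0],[0,0,-1,0,0,0,0],[0,0,-1,0,0,0,0]])

```text
t: 21.4
ee_pos: [562.4, -165.5, 137.0]
orientation: [2.111, 2.327, 0.0]
ft_force: [-0.3, 0.7, 2.4]
width: 8.6
```

```bash
python3 - <<'E'
from h import *
np.set_printoptions(precision=2,suppress=True)
o=get_obs();print(o["t"],o["qpos"],o["ee_pos"],o["orientation"],o["ft_force"],o["moment"],o["width"])
E
```

```text
21.4 [-0.31  0.48  1.78  0.    0.89 -1.97] [ 562.43 -165.46  136.98] [2.11 2.33 0.  ] [-0.29  0.71  2.43] [0.07 0.21 0.01] 8.631387532075221
```

Bottom felt at TCP z 137 (about 27.5 mm below the mouth). Turning clockwise.

>>> move_arm(motion=[[0,0,0,0,0,-0.06,0],[0,0,0,0,0,-0.14,0],[0,0,0,0,0,-0.22,0],[0,0,0,0,0,-0.3,0],[0,0,0,0,0,-0.4,0]])

```text
t: 21.82
ee_pos: [562.6, -165.3, 137.0]
orientation: [2.534, 1.856, 0.001]
ft_force: [-0.4, 2.0, 2.2]
width: 8.9
```

```bash
python3 - <<'E'
from h import *
np.set_printoptions(precision=2,suppress=True)
o=get_obs();print(o["t"],o["ee_pos"],o["orientation"],o["ft_force"],o["moment"],o["width"])
E
```

```text
21.8167 [ 562.63 -165.26  137.01] [2.53 1.86 0.  ] [-0.42  1.99  2.24] [0.3  0.03 0.18] 8.87913099733771
```

>>> move_arm(motion=[[0,0,0,0,0,-0.08,0],[0,0,0,0,0,-0.16,0],[0,0,0,0,0,-0.24,0],[0,0,0,0,0,-0.32,0],[0,0,0,0,0,-0.4,0]])

```text
t: 22.23
ee_pos: [562.7, -165.1, 137.0]
orientation: [2.853, 1.316, 0.001]
ft_force: [0.3, 2.5, 1.8]
width: 8.8
```

```bash
python3 - <<'E'
from h import *
np.set_printoptions(precision=2,suppress=True)
o=get_obs();print(o["t"],o["ee_pos"],o["orientation"],o["ft_force"],o["moment"],o["width"])
E
```

```text
22.2333 [ 562.71 -165.07  137.01] [2.85 1.32 0.  ] [0.32 2.51 1.82] [ 0.45 -0.09  0.25] 8.788019009271386
```

The torque of 0.25 N m matches the spring plus friction, so the cylinder is following. Continuing.

>>> move_arm(motion=[[0,0,0,0,0,-0.08,0],[0,0,0,0,0,-0.16,0],[0,0,0,0,0,-0.24,0],[0,0,0,0,0,-0.32,0],[0,0,0,0,0,-0.4,0]])

```text
t: 22.65
ee_pos: [562.9, -164.9, 137.0]
orientation: [-3.057, -0.723, -0.002]
ft_force: [0.7, 3.8, 0.9]
width: 8.6
```

>>> move_arm(motion=[[0,0,0,0,0,-0.08,0],[0,0,0,0,0,-0.16,0],[0,0,0,0,0,-0.24,0],[0,0,0,0,0,-0.32,0],[0,0,0,0,0,-0.36,0]])

```text
t: 23.07
ee_pos: [563.1, -164.9, 137.0]
orientation: [-3.137, -0.164, -0.002]
ft_force: [1.6, 3.3, 1.5]
width: 9.0
```

```bash
python3 - <<'E'
from h import *
np.set_printoptions(precision=2,suppress=True)
S=get_image("scene")
o=get_obs();print(o["t"],o["qpos"],o["ee_pos"],o["orientation"],o["ft_force"],o["moment"],o["width"])
save(S,"z1.png",(150,230,190,290),7)
E
```

```text
23.1167 [-0.31  0.48  1.78  0.    0.89 -0.41] [ 563.09 -164.89  137.04] [-3.14 -0.16 -0.  ] [2.03 4.18 1.46] [ 0.67 -0.33  0.23] 9.051893161200361
```

View pics/z1.png

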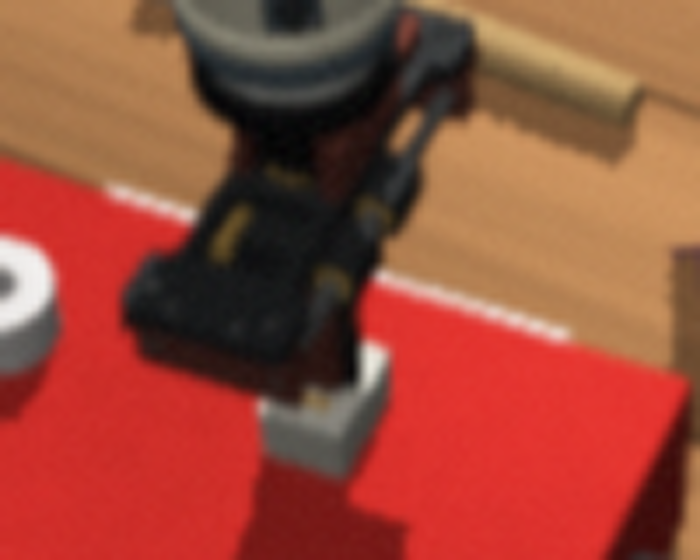

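>>> move_arm(motion=[[0,0.3,0,0,0,-0.03,0],[0,0.3,0,0,0,-0.07,0],[0,0.3,0,0,0,-0.1,0],[0,0.3,0,0,0,-0.1,0],[0,0.3,0,0,0,-0.1,0]])

```text
t: 23.53
ee_pos: [563.1, -164.9, 137.0]
orientation: [-3.141, -0.015, -0.002]
ft_force: [3.4, 4.7, 2.2]
width: 9.2
```

```bash
python3 - <<'E'
from h import *
np.set_printoptions(precision=3,suppress=True)
S=get_image("scene")
o=get_obs();print(o["t"],o["ee_pos"],o["orientation"],o["ft_force"],o["moment"],o["width"])
a=cv2.resize(S["color"][160:220,210:270],None,fx=7,fy=7,interpolation=2)
b=cv2.resize(S["color"][210:330,350:450],None,fx=3.5,fy=3.5,interpolation=2)
cv2.imwrite("pics/z2.png",np.hstack([a,b])[...,::-1])
for l in("cap_apex","cap_seam"): print(l,[(np.round(m["location"],1).tolist(),round(m["p"],2)) for m in mark_of(S,l)[:4]])
print(proj(S,[530,358.5,139]))
E
```

```text
23.5833 [ 563.082 -164.882  137.025] [-3.141 -0.015 -0.002] [2.533 3.407 2.129] [ 0.749 -0.607  0.241] 8.71090094140347
cap_apex [([198.4, 117.2], 0.94), ([265.8, 419.6], 0.61), ([182.1, 308.6], 0.61)]
cap_seam [([194.2, 113.6], 0.73), ([176.0, 306.6], 0.61), ([259.4, 425.9], 0.57), ([223.4, 432.6], 0.27)]
[422.729 268.922]
```

View pics/z2.png

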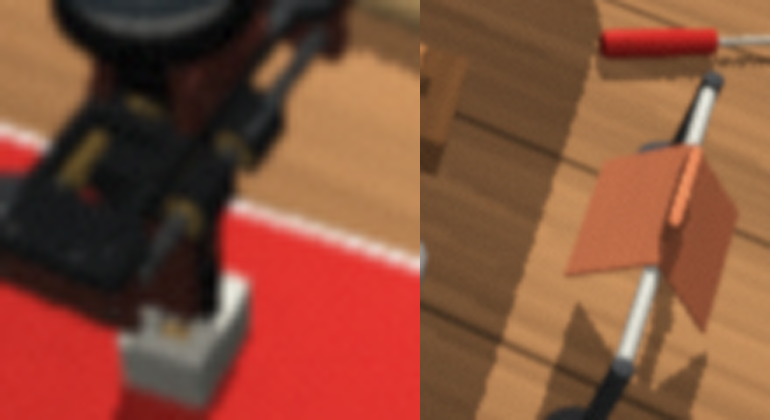

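The cap still hangs straight: its seam shows at about col 427, row 263. The key head is flat in the pads, with width steady at about 9 mm, so it isn't slipping. Tool turn is about 1.66 rad, so the cylinder is at 1.53 or more even with the slot slack. I'll hold briefly, then hand in.

>>> move_arm(motion=[[0,0,0,0,0,0,0],[0,0,0,0,0,0,0],[0,0,0,0,0,0,0],[0,0,0,0,0,0,0]])

```text
t: 24.02
ee_pos: [563.1, -164.9, 137.0]
orientation: [-3.141, -0.014, -0.002]
ft_force: [3.0, 4.2, 2.1]
width: 8.7
```

```bash
python3 - <<'E'
from h import *
np.set_printoptions(precision=3,suppress=True)
o=get_obs();print(o["t"],o["ee_pos"],o["orientation"],o["ft_force"],o["moment"],o["width"])
print(close_job())
E
```

```text
24.0167 [ 563.103 -164.889  137.007] [-3.141 -0.014 -0.002] [3.04  4.245 2.071] [ 0.829 -0.607  0.254] 8.737916037671855
the job is handed in; nothing more can be done
None
```

The copper cap hangs over the bar by itself. The key is home in the lock, turned clockwise and still held there. I handed the job in at about 24 s of the 67 s allowed; no verdict was reported.

- **Cap:** the last picture shows it let go, straddling the bar with its seam upright. The network's mark for its fold was about 4 px from where I expected it, with only fair confidence (0.61), so I trusted the picture.
- **Key in the lock:** it dropped past the first wafer clockwise and the second counterclockwise, then into the cylinder after a small wiggle. The bottom was felt at about 27.5 mm below the mouth.
- **Turn:** the tool turned 1.66 rad clockwise. The finger opening stayed near 9 mm, so the head did not slip, which puts the cylinder at about 1.53 rad or more. I could not read the cylinder angle directly.
- **Checks that disagreed:** the holding torque at the end was 0.25 N m, where I expected about 0.33 N m while turning; stuck friction at rest could account for that. A side force of about 5 N also remained on the tool.
- **Other things:** I saw no bystander move in the pictures, but I did not measure them again at the end.

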